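# Check a skate return spring on the bench spring tester

### The job

Stand the tallest of the three coil springs upright on the middle of the tester's round plate, then swing the tester's arm down onto it until the arm's pointer is level with the wedge mark on the post, not pressing noticeably past it, and let go: the arm stays where it is left. With the spring still compressed, note the force by sliding the black marker along the scale until its tip is in line with the needle. Leave the other springs, wheels, tools, bottle and tray where they are.

Things in the scene. Friction and masses are not known exactly. Their poses are not given: they have to be found in the camera images.
- tester: Fixed bench spring tester. Origin on the bench under the round plate's centre; x from the arm's handle end to its hinge (about away from the robot), z up. In mm in this frame: green base x -135..145, y -155..60, 20 thick; hinge (100, 0, 90), cheeks y +-25, up to z 105; post (-50, 44), 10 thick, top z 125; scale housing x -72..52, y -150..-80, top z 50.
- spring: The spring to test: steel compression coil spring, the tallest of the three, 26 mm outside diameter, 55 mm tall, about 50 g, standing upright and loose on the bench. Origin at the centre of its foot, z along its axis. Rate 550 N/m along its axis (0.55 N per mm); it can shorten by up to 30 mm. It may be gripped by its sides.
- spring_foot (a point): Centre of the spring's underside.
- spring_head (a point): Centre of the spring's upper end, 55 mm above the foot when not loaded.
- platen: Centre of the top face of the tester's round steel plate, 60 mm diameter, 45 mm above the bench. The plate is a load cell that sinks 0.25 mm per newton.
- press_arm (a joint): Tester's arm, rad about the tester's y: 0 = level over the plate, 1.57 = upright; -0.16 to 1.75. Starts about upright. Bar 16 mm wide, 14 high, centre line 22 mm above the hinge when level; domed presser under it, 100 mm from the hinge, its lowest point level with the hinge at 0. Stiff hinge (1.2 N m): it stays where left, even against the spring. 5 to 12 N at the handle moves it.
- press_arm_hinge (a point): Point on the arm's hinge axis (which runs along the tester's y), 90 mm above the bench.
- handle (a point): Middle of the arm's black hand grip: a round bar 16 mm thick and 60 mm long, parallel to the hinge axis, sticking out to the right (-y) of the arm's free end: 195 mm from the hinge along the arm, 22 mm above its hinge line, 45 mm to -y. The arm itself is 37 mm to one side of this point. It can be pinched from above (fingers before and behind it) through the whole swing, turning between the fingers, or pushed.
- pointer (a point): Tip of the thin pin (3 mm diameter) on the left side of the arm, 150 mm from the hinge and level with the hinge at angle 0; it moves down past the post as the arm goes down.
- mark: Height mark: black clip 18 by 18 by 12 mm, fixed at some height on the tester's post, with a 3 mm thick aluminium wedge towards the pointer. Origin at the wedge's tip, mid-thickness; it is 77 to 90 mm above the bench. Axes as the tester's. The pointer passes it without touching.
- needle (a joint): Force needle on the scale, position in m from the zero line along the tester's +x: 5 mm per newton on the plate (5 mm between lines), range to 0.06. Driven by the plate; not to be handled.
- needle_tip (a point): Tip of the needle, which points towards the marker (to the tester's -y). At zero it is at x -50, y -106 mm in the tester's frame, 55 mm above the bench. Axes as the tester's.
- marker (a joint): Sliding marker, position in m from the zero line along the tester's +x, range 0 to 0.08; equal to the needle's value when their tips are in line. Slides with 1.2 N of friction and stays where left.
- marker_tip (a point): Thin tip of the marker facing the needle; 19 mm to +y of the middle of the marker's knob.
- marker_grip (a point): Middle of the marker's black knob, 16 mm along x, 14 mm along y, 34 mm tall; its top is 14 mm above this point and its foot (22 by 20 mm) 24 mm below, on the scale housing's top. The point lies 75 mm above the bench.
- short_spring: Bystander: coil spring 26 mm diameter, 34 mm tall, on the bench. Origin under its centre.
- wide_spring: Bystander: coil spring 38 mm diameter, 38 mm tall, on the bench. Origin under its centre.
- wheel_a: Bystander: yellow skate wheel, 80 mm diameter, 24 mm high, lying flat. Origin under its centre.
- wheel_b: Bystander: yellow skate wheel like the other.
- oil_bottle: Bystander: grey bottle, 52 mm diameter, 130 mm tall. Origin under its centre.
- wrench: Bystander: steel wrench lying on the bench.
- screwdriver: Bystander: screwdriver lying on the bench.
- parts_tray: Bystander: aluminium tray, 120 by 160 mm, 30 mm high, holding bearings. Origin under its centre.
Not all that is in view belongs to the job. What is shaped like the spring but blue or purple is not meant.

How it is judged:
On the way, in this order (a step that is already met when the one before it is completed fails the run):
1. the tall spring stands upright on the middle of the plate, let go, before the arm is lowered (horizontal distance between spring_foot and platen below 0.01 m and distance between spring_foot and platen below 0.011 m and angle between spring's own z axis and vertical below 0.12 rad and contact force between the fingers and spring below 0.1 N and value of joint press_arm above 0.4 rad), for 0.3 s.
2. the arm is left with its pointer level with the mark and the spring compressed under it (horizontal distance between spring_foot and platen below 0.01 m and distance between spring_foot and platen below 0.011 m and angle between spring's own z axis and vertical below 0.12 rad and z of pointer in the frame of mark between -0.003 and 0.003 m and contact force between the fingers and press_arm below 0.3 N and contact force between spring and platen above 2 N), for 0.4 s.
3. the marker is in line with the needle (x of marker_tip in the frame of needle_tip between -0.004 and 0.004 m and z of pointer in the frame of mark between -0.003 and 0.003 m and horizontal distance between spring_foot and platen below 0.01 m and distance between spring_foot and platen below 0.011 m and angle between spring's own z axis and vertical below 0.12 rad), for 0.2 s.
At the end, for the whole second after the job is handed in: The tall spring stands upright (within 0.12 rad) on the plate within 10 mm of its middle, compressed by the arm; the arm's pointer is within 3 mm of the height of the mark, with the arm at rest; the marker's tip is within 4 mm of the needle along the scale (all of step 3 and contact force between spring and platen above 2 N and velocity of joint press_arm between -0.02 and 0.02 rad/s); the robot touches nothing.
It fails at once if the arm pressed more than 6 mm past the mark (z of pointer in the frame of mark below -0.006 m).
It fails at once if another thing on the bench moved by more than 30 mm (distance of any of short_spring, wide_spring, wheel_a, wheel_b, oil_bottle, wrench, screwdriver, parts_tray from where it was at the start of the episode above 0.03 m).
It also fails if it takes over 67 s, if anything falls off the work surface, if the arm or the gripper's body presses on something with over 40 N, if the wrist force passes 120 N, or if a joint passes its speed limit or range.

### The arm

A 6-joint arm with a two-finger parallel gripper is mounted at the origin on the work surface. World frame = base frame: x ahead of the robot, y to its left, z up, the work surface at z = 0. Lengths are in m, angles in rad, forces in N, time in s.
With the tool pointing down it reaches from about 0.25 to 0.85 m from the base axis. Payload 12.5 kg.
Tool frame: the origin (TCP) lies on the centre line of the jaws, within the pads' length; the fingertips stand 25 mm ahead of it and the grasp point (between the pads) lies 6 mm ahead of it; z points along the fingers, y is the direction in which the jaws open and shut (so a half turn about z gives the same grasp; the last joint's range is limited). The gripper opens to 93 mm and grips with 3 to 60 N. Pads are 15 mm wide; open, the fingers measure 128 mm over their backs; the gripper's body (75 mm by 188 mm) begins 65 mm behind the grasp point.
Start: joints at [-1.275, 0.351, 1.652, -0, 1.139, -0.085], TCP at [0.204, -0.511, 0.244] pointing down, gripper open.
Joint ranges: [-2.75, 2.75], [-0.79, 2.1], [0.01, 2.65], [-1.57, 4.71], [0.07, 3.14], [-2.87, 2.87]. Speed limits (rad/s): [2.22, 2.22, 2.79, 3.14, 3.14, 3.14].

### API

Orientations are given as a rotation vector (axis times angle).
In Python, from station import bot, vision, job gives the robot as it stands.
- The arm moves only by the tool servo_tool, never from a script. Its argument "motion" is a list of rows, each a list of 2 entries, a list of its own where there are three numbers: the shift along the world's x, y, z in cm, then the turn, a rotation vector about the world's x, y, z in rad. A call has 1 to 20 rows; each row shifts and turns the commanded pose from where the row before left it; what a row does not reach is not made up. A row lasts 1/8 s, in which the tool goes at most 62.5 mm and 10.7 degrees, less where a joint would pass 70% of its speed; a pose out of reach is approached as far as the arm can. A call with a gripper value outside its range is refused whole. "fingers" is the opening, from 0 (shut) to 1 (fully open), set as the call begins (left out, the last holds). The fingers move at their own pace and stop on an object; "squeeze" is the grip in N (left out, the last holds). Time passes only in rows, so rows that do not move let the fingers close. It gives the time, the measured TCP pose, the force and the opening at its end, in the units of the state.
- bot.get_state(): the state, without advancing time (a new reading comes with each control period).
- vision.grab_frame(name): name is "side" or "top"; returns the picture (480x640x3 uint8, red, green, blue); there is no depth.
- vision.camera_params(name): a dict with "fx", "fy", "cx", "cy" (pixels), "distortion" ([k1, k2, p1, p2, k3] as OpenCV has them; the pictures are not rectified), "rvec" (rotation vector, rad) and "tvec" (3), from world to camera coordinates, as OpenCV has them. Camera axes: x right, y down, z forward; pixel columns grow to the right and rows downward; lengths in m; the calibration is good to about 2 mm. A picture is of the moment at which its call begins. camera_params takes no time and is no camera call.
- job.close_job(): hands the job in, once; it reports no verdict.
The state is a dict: "time_s": time; "joint_positions": joint angles; "joint_velocities": joint speeds; "effort": joint torques, N m; "tool_pos": TCP position; "ee_rot": TCP orientation; "force": force on the tool from outside, world axes, zero at the start; "moment": the same for the moment, N m; "finger_gap": finger opening in m.
Only numpy, scipy, OpenCV 4.12 (cv2) and the standard library are available. Lean on these libraries where they do the work, as an engineer would, in place of code of your own. Each camera call takes 0.05 s, during which the arm holds its last target. There are 200 camera calls.

## Working session

There is one attempt and no reset: what is moved stays moved. The work goes in short steps, Python scripts to look and compute and a tool call to move; the robot and the scene stay as the last step left them, time stands still between calls to the robot, and variables do not carry over. Pictures are saved under pics/ and viewed, about 8 in all and at most 12, crops included, and the job is handed in when it is done.

Besides the shell and the picture viewer there is one more tool, called after "Emit:" by a JSON object that holds its "name" and its "arguments", one argument or row to a line. servo_tool: Moves the arm, as the interface text tells. Its arguments: {"type":"object","properties":{"motion":{"type":"array","items":{"type":"array"}},"fingers":{"type":"number"},"squeeze":{"type":"number"}},"required":["motion"]}

```bash
mkdir -p pics; cat > h.py <<'E'
import numpy as np, cv2
from station import bot, vision, job
def K(n):
    p=vision.camera_params(n)
    return np.array([[p['fx'],0,p['cx']],[0,p['fy'],p['cy']],[0,0,1.]]),np.array(p['distortion'],float),cv2.Rodrigues(np.array(p['rvec'],float))[0],np.array(p['tvec'],float)
def ray(n,uv):
    k,d,R,t=K(n); q=cv2.undistortPoints(np.array([[uv]],float),k,d)[0,0]
    v=R.T@np.array([*q,1]); return -R.T@t, v/np.linalg.norm(v)
def onz(n,uv,z):
    c,v=ray(n,uv); return c+v*(z-c[2])/v[2]
def tri(a,b):
    c1,v1=ray('top',a); c2,v2=ray('side',b)
    s=np.linalg.lstsq(np.c_[v1,-v2],c2-c1,rcond=None)[0]
    p,q=c1+s[0]*v1,c2+s[1]*v2; return (p+q)/2,np.linalg.norm(p-q)
def proj(n,P):
    k,d,R,t=K(n); return cv2.projectPoints(np.array(P,float).reshape(-1,3),R,t,k,d)[0][:,0]
def shot(n,f):
    im=cv2.cvtColor(vision.grab_frame(n),cv2.COLOR_RGB2BGR); cv2.imwrite('pics/'+f,im); return im
E
python3 - <<'E'
from h import *
for n in('top','side'):
    shot(n,n+'0.png'); k,d,R,t=K(n); print(n,k[0,0],-R.T@t,R[2],d)
print(bot.get_state())
E
```

```text
top 486.89019704912414 [4.27868315e-01 8.38621987e-04 1.39927068e+00] [ 0.07337339 -0.020493   -0.99709397] [-0.04313121  0.          0.          0.          0.        ]
side 500.6512801819311 [0.36809128 0.71819423 0.96227982] [ 0.1152809  -0.6344575  -0.76431276] [-0.03591637  0.          0.          0.          0.        ]
{'time_s': 0.1, 'joint_positions': array([-1.27459627e+00,  3.51189598e-01,  1.65238858e+00, -9.15262936e-06,
        1.13908909e+00, -8.45853293e-02]), 'joint_velocities': array([-6.97465014e-04, -1.44709271e-03, -1.54663313e-03,  1.18407109e-04,
       -2.05790719e-05, -1.01129298e-03]), 'effort': array([ 9.14655047e-04, -4.98027813e+01, -2.85704952e+01,  7.00105797e-02,
        2.38623738e-02, -1.45063916e-05]), 'tool_pos': array([ 0.20434982, -0.51030902,  0.24314045]), 'ee_rot': array([-3.08377448e+00, -5.94332997e-01,  1.91186897e-04]), 'force': array([-0.82343896, -0.80812294, -0.51882816]), 'moment': array([-0.02020668, -0.02706366,  0.0046675 ]), 'finger_gap': 0.09313177425124988}
```

View pics/top0.png

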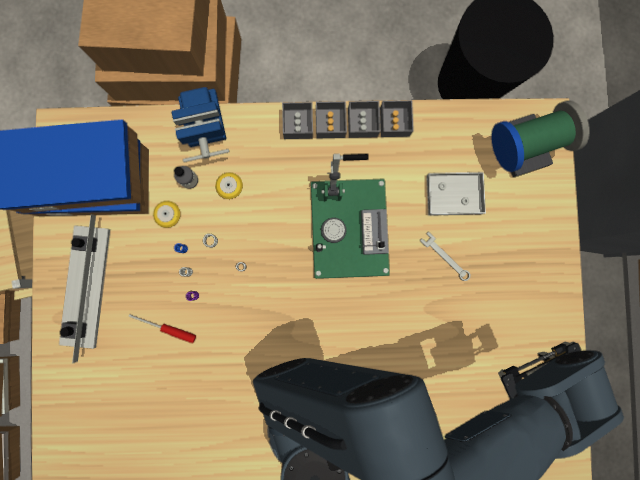

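View pics/side0.png

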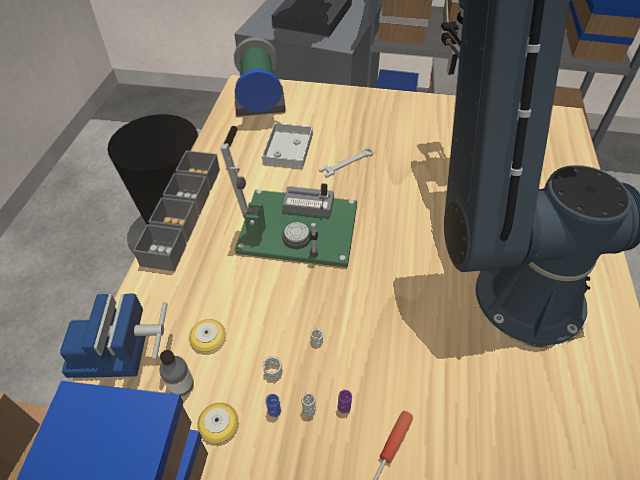

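Top view: steel candidates are (187,272), (241,267) and (210,240); blue (181,248) and purple (192,296) are decoys. In the side view, the steel spring at (308,404) between blue and purple is narrow and tallest. Side (316,338) is short and (273,368) is wide. I'll enlarge both views to confirm.

```bash
python3 - <<'E'
from h import *
t=cv2.imread('pics/top0.png'); s=cv2.imread('pics/side0.png')
a=cv2.resize(s[320:420,250:370],(480,400),interpolation=cv2.INTER_CUBIC)
b=cv2.resize(s[170:270,230:365],(540,400)[:2],interpolation=cv2.INTER_CUBIC)[:, :320*2]
c=cv2.resize(t[175:280,305:395],(257,300),interpolation=cv2.INTER_CUBIC)
d=cv2.resize(t[230:305,165:255],(257,214),interpolation=cv2.INTER_CUBIC)
o=np.zeros((600,800,3),np.uint8); 
o[:300,:360]=cv2.resize(a,(360,300)); o[300:600,:405]=cv2.resize(b,(405,300)); o[:300,420:677]=c; o[300:514,420:677]=d
cv2.imwrite('pics/c1.png',o)
# tester base
h=cv2.cvtColor(t,cv2.COLOR_BGR2HSV); m=cv2.inRange(h,(60,90,30),(90,255,200)); m[:,:300]=0;m[:,400:]=0;m[:170]=0;m[290:]=0
m=cv2.morphologyEx(m,cv2.MORPH_CLOSE,np.ones((5,5)))
c=max(cv2.findContours(m,0,2)[0],key=cv2.contourArea)
q=cv2.boxPoints(cv2.minAreaRect(cv2.convexHull(c))); P=np.array([onz('top',p,.02)[:2] for p in q]); print(q,P)
print('plate',onz('top',(333,230),.045),onz('side',(297,233),.045))
print('tall',tri((187,272),(308,404)), onz('top',(187,271),.055),onz('side',(308,395),.055),onz('side',(308,412),0))
E
```

```text
[[310.50262 182.06236]
 [384.41595 178.98265]
 [388.4073  274.77466]
 [314.49396 277.85437]] [[ 0.70128059 -0.01226038]
 [ 0.70593649 -0.22529795]
 [ 0.43055979 -0.22695378]
 [ 0.42712361 -0.01705283]]
plate [ 0.55928937 -0.07171152  0.045     ] [ 0.55676756 -0.06645151  0.045     ]
tall (array([0.45326499, 0.34231619, 0.02098862]), np.float64(0.002194274031716759)) [0.45432342 0.33373842 0.055     ] [0.45444373 0.33865309 0.055     ] [0.4533277  0.35004572 0.        ]
```

View pics/c1.png

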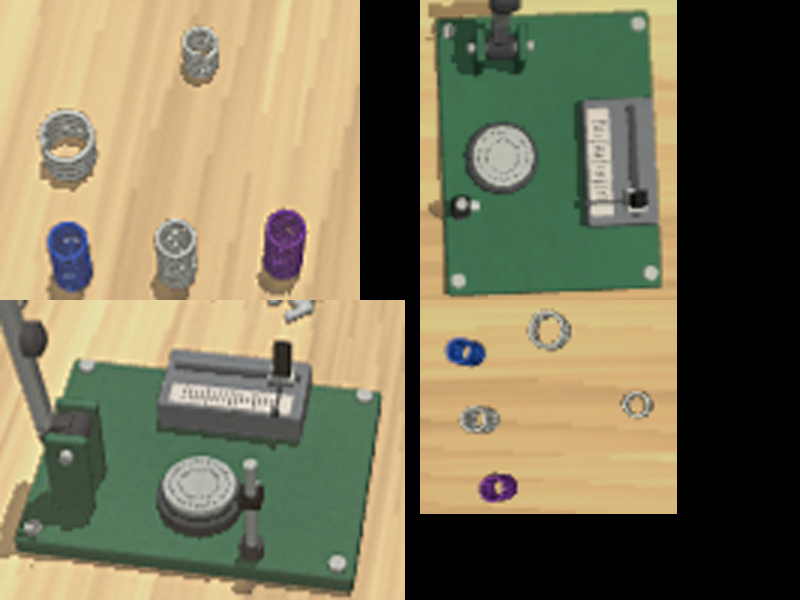

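The crop confirms the target. The steel spring at side (308,404), top (187,272), is narrow and as tall as the blue and purple decoys; the steel one at side (316,338) is clearly shorter and (273,368) is wider. Next I refine the numbers.

```bash
python3 - <<'E'
from h import *
t=cv2.imread('pics/top0.png'); s=cv2.imread('pics/side0.png')
def grey(im,x0,y0,x1,y1,smax=60,vmin=0,vmax=255):
    h=cv2.cvtColor(im,cv2.COLOR_BGR2HSV); m=cv2.inRange(h,(0,0,vmin),(180,smax,vmax)); z=np.zeros_like(m); z[y0:y1,x0:x1]=m[y0:y1,x0:x1]
    z=cv2.morphologyEx(z,cv2.MORPH_CLOSE,np.ones((3,3)))
    c=max(cv2.findContours(z,0,2)[0],key=cv2.contourArea); return c
c=grey(t,172,258,202,284); x,y,w,hh=cv2.boundingRect(c); print('spring top box',x,y,w,hh)
print(onz('top',(x,y+hh/2),.055)[:2]-[0,.013], onz('top',(x+w,y+hh/2),0)[:2]+[0,.013])
c=grey(s,294,385,322,425); x,y,w,hh=cv2.boundingRect(c); print('spring side box',x,y,w,hh)
r=(w)*.42
print('top ring',onz('side',(x+w/2,y+r),.055),'foot',onz('side',(x+w/2,y+hh-r),0))
for n,im,b in(('top',t,(315,210,352,250)),('side',s,(278,215,316,252))):
    c=grey(im,*b,vmin=120); e=cv2.fitEllipse(cv2.convexHull(c)); print('plate',n,e,onz(n,e[0],.045))
E
```

```text
spring top box 179 267 14 9
[0.45345671 0.34279196] [0.45357823 0.34316625]
spring side box 302 393 14 23
top ring [0.45119859 0.34585961 0.055     ] foot [0.45207703 0.34597869 0.        ]
plate top ((333.6300354003906, 229.11158752441406), (20.881563186645508, 21.06936264038086), 109.00452423095703) [ 0.56174441 -0.07354259  0.045     ]
plate side ((296.0815124511719, 231.1160888671875), (19.590293884277344, 24.312238693237305), 86.94586944580078) [ 0.56018478 -0.07209088  0.045     ]
```

Emit:
{"name": "servo_tool", "arguments": {
  "motion": [
    [[1.55,5.3,0],[0,0,-0.024]],
    [[1.55,5.3,0],[0,0,-0.024]],
    [[1.55,5.3,0],[0,0,-0.024]],
    [[1.55,5.3,0],[0,0,-0.024]],
    [[1.55,5.3,0],[0,0,-0.024]],
    [[1.55,5.3,0],[0,0,-0.024]],
    [[1.55,5.3,0],[0,0,-0.024]],
    [[1.55,5.3,0],[0,0,-0.024]],
    [[1.55,5.3,0],[0,0,-0.024]],
    [[1.55,5.3,0],[0,0,-0.024]],
    [[1.55,5.3,0],[0,0,-0.024]],
    [[1.55,5.3,0],[0,0,-0.024]],
    [[1.55,5.3,0],[0,0,-0.024]],
    [[1.55,5.3,0],[0,0,-0.024]],
    [[1.55,5.3,0],[0,0,-0.024]],
    [[1.55,5.3,0],[0,0,-0.024]],
    [[0,0,0],[0,0,0]]
  ],
  "fingers": 0.7
}}

```text
time_s: 2.22
tool_pos: [0.4524, 0.34, 0.2427]
ee_rot: [3.141, -0.001, -0.001]
force: [0.3, -1.3, -1.0]
finger_gap: 0.0652
```

Emit:
{"name": "servo_tool", "arguments": {
  "motion": [
    [[0,0.4,-4],[0,0,0]],
    [[0,0,-4],[0,0,0]],
    [[0,0,-4],[0,0,0]],
    [[0,0,-4],[0,0,0]],
    [[0,0,-2],[0,0,0]],
    [[0,0,-1],[0,0,0]],
    [[0,0,-1],[0,0,0]],
    [[0,0,0],[0,0,0]]
  ]
}}

```text
time_s: 3.22
tool_pos: [0.4524, 0.3412, 0.0436]
ee_rot: [3.141, -0.005, -0.0]
force: [-0.9, -0.1, 1.2]
finger_gap: 0.0654
```

Emit:
{"name": "servo_tool", "arguments": {
  "motion": [
    [[0,0,0],[0,0,0]],
    [[0,0,0],[0,0,0]],
    [[0,0,0],[0,0,0]],
    [[0,0,0],[0,0,0]],
    [[0,0,0],[0,0,0]],
    [[0,0,0],[0,0,0]]
  ],
  "fingers": 0,
  "squeeze": 8
}}

```text
time_s: 3.98
tool_pos: [0.4526, 0.3415, 0.0438]
ee_rot: [-3.141, 0.005, -0.001]
force: [0.8, 0.9, 2.2]
finger_gap: 0.0259
```

Emit:
{"name": "servo_tool", "arguments": {
  "motion": [
    [[0,0,1.5],[0,0,0]],
    [[0,0,3],[0,0,0]],
    [[0,0,4],[0,0,0]],
    [[0,0,4],[0,0,0]],
    [[0,0,2.5],[0,0,0]],
    [[0.55,-2.05,0],[0,0,0]],
    [[1.1,-4.15,0],[0,0,0]],
    [[1.1,-4.15,0],[0,0,0]],
    [[1.1,-4.15,0],[0,0,0]],
    [[1.1,-4.15,0],[0,0,0]],
    [[1.1,-4.15,0],[0,0,0]],
    [[1.1,-4.15,0],[0,0,0]],
    [[1.1,-4.15,0],[0,0,0]],
    [[1.1,-4.15,0],[0,0,0]],
    [[1.1,-4.15,0],[0,0,0]],
    [[0.5,-2.05,0],[0,0,0]],
    [[0,0,0],[0,0,0]],
    [[0,0,0],[0,0,0]]
  ]
}}

```text
time_s: 6.22
tool_pos: [0.5614, -0.0723, 0.1933]
ee_rot: [-3.141, 0.004, 0.001]
force: [-0.4, 0.1, -0.4]
finger_gap: 0.0261
```

```bash
python3 - <<'E'
from h import *
s=shot('side','s1.png'); t=shot('top','t1.png'); print(bot.get_state()['tool_pos'])
o=np.zeros((560,800,3),np.uint8)
o[:560,:480]=cv2.resize(s[120:260,230:350],(480,560),interpolation=cv2.INTER_CUBIC)
o[:400,480:]=cv2.resize(t[180:280,305:385],(320,400),interpolation=cv2.INTER_CUBIC)
cv2.imwrite('pics/c2.png',o)
E
```

```text
[ 0.56162822 -0.07207694  0.19354228]
```

View pics/c2.png

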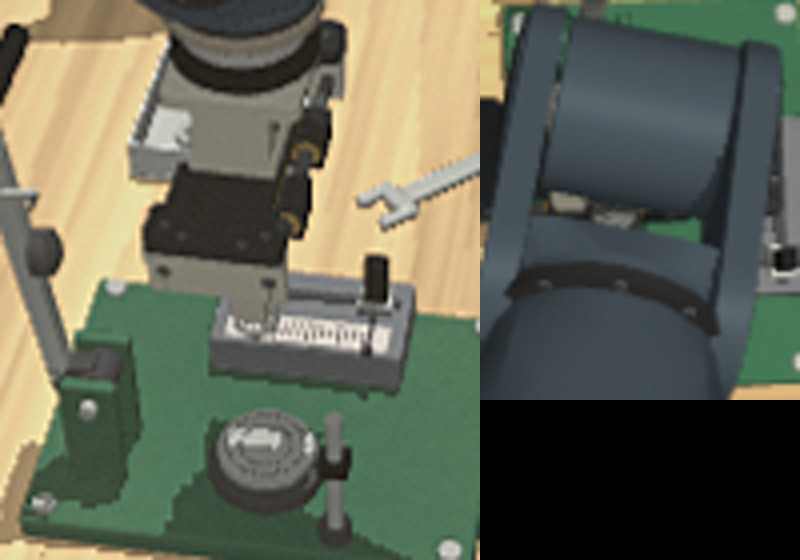

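The view shows the spring gripped above the plate with the path clear. Now I lower it.

Emit:
{"name": "servo_tool", "arguments": {
  "motion": [
    [[0,0,-2],[0,0,0]],
    [[0,0,-3],[0,0,0]],
    [[0,0,-2.5],[0,0,0]],
    [[0,0,-1.5],[0,0,0]],
    [[0,0,-0.8],[0,0,0]],
    [[0,0,-0.4],[0,0,0]],
    [[0,0,0],[0,0,0]],
    [[0,0,0],[0,0,0]]
  ]
}}

```text
time_s: 7.32
tool_pos: [0.5622, -0.0732, 0.0922]
ee_rot: [3.141, -0.005, 0.001]
force: [-0.6, -1.3, -0.9]
finger_gap: 0.0257
```

Emit:
{"name": "servo_tool", "arguments": {
  "motion": [
    [[0,0,-0.2],[0,0,0]],
    [[0,0,-0.15],[0,0,0]],
    [[0,0,0],[0,0,0]],
    [[0,0,0],[0,0,0]]
  ]
}}

```text
time_s: 7.82
tool_pos: [0.562, -0.0731, 0.0883]
ee_rot: [3.142, -0.005, 0.0]
force: [0.1, -0.2, 1.0]
finger_gap: 0.0257
```

```bash
python3 - <<'E'
from h import *
s=shot('side','s2.png')
P=[(.561,-.073,.045),(.5622,-.0732,.100),(.561,-.073+.03,.045),(.561+.03,-.073,.045)]; print(proj('side',P))
o=cv2.resize(s[180:260,260:340],(560,560),interpolation=cv2.INTER_CUBIC)
cv2.imwrite('pics/c3.png',o)
E
```

```text
[[295.82812632 230.80002619]
 [294.51057226 215.24894712]
 [293.37195391 239.99241291]
 [283.84726284 229.2718038 ]]
```

View pics/c3.png

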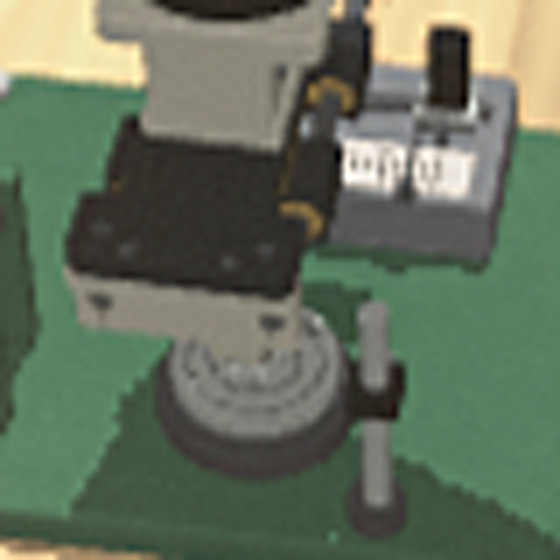

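Fingers and spring are centred over the plate and the foot is at plate height. Release and rise.

Emit:
{"name": "servo_tool", "arguments": {
  "motion": [
    [[0,0,0],[0,0,0]],
    [[0,0,0],[0,0,0]],
    [[0,0,0],[0,0,0]],
    [[0,0,0],[0,0,0]],
    [[0,0,1],[0,0,0]],
    [[0,0,3],[0,0,0]],
    [[0,0,4],[0,0,0]],
    [[0,0,4],[0,0,0]],
    [[-3,0,4],[0,0,0]],
    [[-5,0,2],[0,0,0]],
    [[-5,0,0],[0,0,0]],
    [[-3,0,0],[0,0,0]],
    [[0,0,0],[0,0,0]],
    [[0,0,0],[0,0,0]]
  ],
  "fingers": 0.55
}}

```text
time_s: 9.62
tool_pos: [0.4027, -0.0732, 0.2687]
ee_rot: [3.141, -0.005, 0.002]
force: [-0.1, -0.7, -0.6]
finger_gap: 0.0515
```

```bash
python3 - <<'E'
from h import *
s=shot('side','s3.png'); t=shot('top','t3.png')
P=[(.561,-.073,.045),(.561,-.073,.1)]; print('side',proj('side',P),'top',proj('top',P))
o=np.zeros((600,800,3),np.uint8)
o[:600,:480]=cv2.resize(s[110:260,230:350],(480,600),interpolation=cv2.INTER_CUBIC)
o[:480,480:]=cv2.resize(t[145:265,310:390],(320,480),interpolation=cv2.INTER_CUBIC)
cv2.imwrite('pics/c4.png',o)
E
```

```text
side [[295.82812632 230.80002619]
 [294.99124405 215.37134968]] top [[333.44352693 229.38083435]
 [334.50447631 227.3510789 ]]
```

View pics/c4.png

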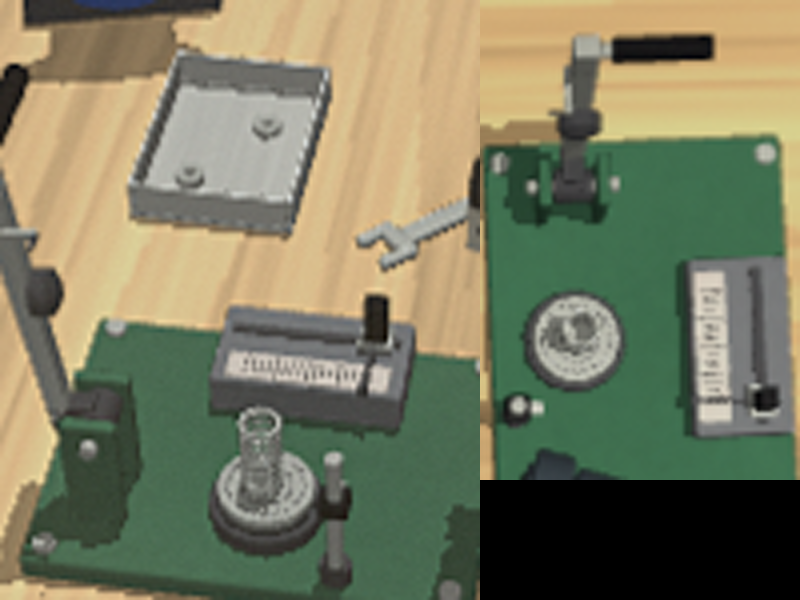

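The spring stands upright: ring centre at side (294.5,215), predicted (295.0,215.4). Plate centre is at (296,231). Mark clip is around side (313,235). I'll measure the mark's height by brightness profile along the post.

```bash
python3 - <<'E'
from h import *
s=cv2.cvtColor(cv2.imread('pics/s3.png'),cv2.COLOR_BGR2GRAY); 
print('cols 303..325'); 
for r in range(219,260): print(r,*s[r,304:326])
O=np.array([.561,-.073]); a=.015; R=np.array([[np.cos(a),-np.sin(a)],[np.sin(a),np.cos(a)]])
W=lambda x,y,z:(*(O+R@[x/1e3,y/1e3]),z/1e3)
for z in(125,20): print(z,proj('side',[W(-50,44,z),W(-50,49,z),W(-50,39,z)]).round(2).tolist())
for zc in(77,80,83,86,89): print(zc,'frontbottom L,R',proj('side',[W(-41,53,zc-6),W(-59,53,zc-6)]).round(2).tolist(),'fronttop',proj('side',[W(-41,53,zc+6),W(-59,53,zc+6)]).round(2).tolist(),'topatpost',proj('side',[W(-50,49,zc+6)]).round(2).tolist(),'wedge',proj('side',[W(-50,25,zc)]).round(2).tolist(), 'backtop',proj('side',[W(-59,35,zc+6)]).round(2).tolist())
E
```

```text
cols 303..325
219 93 93 90 91 91 93 92 90 91 90 92 94 95 97 87 88 60 91 97 97 95 98
220 92 91 92 92 93 93 90 90 89 91 92 91 93 93 94 96 85 93 93 91 94 93
221 92 92 92 89 91 91 91 91 90 89 87 91 95 92 93 93 94 94 93 91 94 92
222 90 90 91 90 90 91 88 85 84 97 83 85 89 93 92 93 93 94 93 93 91 91
223 85 85 92 91 89 89 82 114 154 166 167 116 90 91 90 90 92 92 93 92 90 92
224 144 93 85 89 91 88 85 160 178 178 184 139 97 89 91 91 91 91 91 90 91 92
225 172 148 95 85 86 87 82 149 165 181 159 108 89 89 88 91 91 90 91 91 89 92
226 152 172 149 95 85 89 88 104 114 129 114 83 88 89 91 92 92 92 90 90 90 94
227 136 117 168 128 92 89 88 87 94 100 94 86 88 90 91 90 92 92 92 92 93 93
228 162 154 173 172 96 85 95 87 98 103 100 86 90 90 93 94 94 96 90 93 93 92
229 173 145 168 182 124 86 89 88 100 103 99 86 89 90 92 93 94 92 95 93 94 91
230 169 159 157 176 133 80 90 91 101 102 98 128 117 97 92 94 94 93 91 92 89 90
231 171 174 140 173 133 81 57 73 99 105 98 115 88 79 91 93 89 93 89 92 92 92
232 173 163 160 181 115 81 40 64 99 102 101 79 41 48 90 92 92 91 92 92 92 91
233 174 129 166 182 99 68 37 64 99 107 1
[... 2222 characters left out ...]
 241.4], [316.18, 242.3]] fronttop [[308.46, 238.04], [316.16, 238.94]] topatpost [[312.58, 237.19]] wedge [[314.26, 231.22]] backtop [[317.37, 233.14]]
83 frontbottom L,R [[308.52, 240.56], [316.18, 241.47]] fronttop [[308.44, 237.19], [316.15, 238.09]] topatpost [[312.57, 236.34]] wedge [[314.25, 230.38]] backtop [[317.37, 232.29]]
86 frontbottom L,R [[308.5, 239.73], [316.17, 240.63]] fronttop [[308.41, 236.34], [316.14, 237.24]] topatpost [[312.56, 235.49]] wedge [[314.24, 229.53]] backtop [[317.36, 231.43]]
89 frontbottom L,R [[308.48, 238.88], [316.16, 239.79]] fronttop [[308.39, 235.48], [316.14, 236.38]] topatpost [[312.54, 234.63]] wedge [[314.23, 228.67]] backtop [[317.36, 230.57]]
```

The mark comes out at about z = 87.3 mm (clip edges give 86.8 and 88.2). So the target pointer angle is about -0.018 rad, handle z about 108.5 mm. Next I go above the handle with the jaws turned along x.

```bash
python3 - <<'E'
from h import *
t=cv2.imread('pics/t3.png'); s=cv2.imread('pics/s3.png')
def blob(im,x0,y0,x1,y1):
    g=cv2.cvtColor(im,cv2.COLOR_BGR2GRAY)[y0:y1,x0:x1]; m=cv2.inRange(g,0,50); c=max(cv2.findContours(m,0,2)[0],key=cv2.contourArea); r=cv2.boundingRect(c); M=cv2.moments(c); return (x0+M['m10']/M['m00'],y0+M['m01']/M['m00']),r
a=blob(t,336,148,375,165); b=blob(s,222,120,242,150); print(a,b); print(tri(a[0],b[0]))
E
```

```text
((355.49056603773585, 156.79088050314465), (7, 6, 25, 7)) ((230.91711711711713, 134.78738738738738), (3, 6, 12, 20))
(array([ 0.70568589, -0.11619157,  0.28479949]), np.float64(0.0013320698554240105))
```

Emit:
{"name": "servo_tool", "arguments": {
  "motion": [
    [[0,0,3],[0,0,0]],
    [[0,0,4],[0,0,0]],
    [[0,0,3],[0,0,0.05]],
    [[2,-0.3,0],[0,0,0.15]],
    [[2.5,-0.4,0],[0,0,0.17]],
    [[2.5,-0.4,0],[0,0,0.17]],
    [[2.5,-0.4,0],[0,0,0.17]],
    [[2.5,-0.4,0],[0,0,0.17]],
    [[2.5,-0.4,0],[0,0,0.17]],
    [[2.5,-0.4,0],[0,0,0.17]],
    [[2.5,-0.4,0],[0,0,0.17]],
    [[2.5,-0.4,0],[0,0,0.15]],
    [[2.5,-0.4,0],[0,0,0.04]],
    [[2.5,-0.4,0],[0,0,0]],
    [[1.5,-0.2,0],[0,0,0]],
    [[0,0,0],[0,0,0]],
    [[0,0,0],[0,0,0]]
  ],
  "fingers": 1
}}

```text
time_s: 11.85
tool_pos: [0.6868, -0.1179, 0.3678]
ee_rot: [-2.214, -2.228, 0.001]
force: [-0.1, -0.3, 0.4]
finger_gap: 0.0931
```

Emit:
{"name": "servo_tool", "arguments": {
  "motion": [
    [[1,0,0],[0,0,0]],
    [[0.9,0,-1],[0,0,0]],
    [[0,0,-2],[0,0,0]],
    [[0,0,-2],[0,0,0]],
    [[0,0,-2],[0,0,0]],
    [[0,0,-1],[0,0,0]],
    [[0,0,0],[0,0,0]],
    [[0,0,0],[0,0,0]]
  ]
}}

```text
time_s: 12.85
tool_pos: [0.7062, -0.1182, 0.2889]
ee_rot: [2.214, 2.227, 0.001]
force: [0.1, 0.3, -0.2]
finger_gap: 0.0928
```

Emit:
{"name": "servo_tool", "arguments": {
  "motion": [
    [[0,0,0],[0,0,0]],
    [[0,0,0],[0,0,0]],
    [[0,0,0],[0,0,0]],
    [[0,0,0],[0,0,0]],
    [[0,0,0],[0,0,0]],
    [[0,0,0],[0,0,0]],
    [[0,0,0],[0,0,0]],
    [[0,0,0],[0,0,0]]
  ],
  "fingers": 0,
  "squeeze": 25
}}

```text
time_s: 13.85
tool_pos: [0.7062, -0.1181, 0.2882]
ee_rot: [2.214, 2.228, 0.001]
force: [5.7, -0.1, 2.4]
finger_gap: 0.0178
```

```bash
cat > arc.py <<'E'
import numpy as np,sys
a,b,n=float(sys.argv[1]),float(sys.argv[2]),int(sys.argv[3])
th=np.linspace(a,b,n+1); x=100-195*np.cos(th)+22*np.sin(th); z=90+195*np.sin(th)+22*np.cos(th)
q=np.round(np.c_[x-x[0],.015*(x-x[0]),z-z[0]]/10,1); d=np.diff(q,axis=0).round(1)+0.
print([[r,[0,0,0]] for r in d.tolist()]); print(x[-1],z[-1])
E
python3 arc.py 1.686 0.75 17; python3 arc.py .75 .2 11
```

```text
[[[-1.1, 0.0, 0.2], [0, 0, 0]], [[-1.0, 0.0, 0.2], [0, 0, 0]], [[-1.1, 0.0, 0.1], [0, 0, 0]], [[-1.1, -0.1, 0.0], [0, 0, 0]], [[-1.1, 0.0, 0.0], [0, 0, 0]], [[-1.0, 0.0, -0.1], [0, 0, 0]], [[-1.1, 0.0, -0.1], [0, 0, 0]], [[-1.1, 0.0, -0.2], [0, 0, 0]], [[-1.0, 0.0, -0.3], [0, 0, 0]], [[-1.1, -0.1, -0.3], [0, 0, 0]], [[-1.0, 0.0, -0.4], [0, 0, 0]], [[-1.0, 0.0, -0.4], [0, 0, 0]], [[-0.9, 0.0, -0.5], [0, 0, 0]], [[-1.0, 0.0, -0.5], [0, 0, 0]], [[-0.9, 0.0, -0.6], [0, 0, 0]], [[-0.9, 0.0, -0.6], [0, 0, 0]], [[-0.8, -0.1, -0.7], [0, 0, 0]]]
-27.683276709881735 239.01671331977423
[[[-0.7, 0.0, -0.7], [0, 0, 0]], [[-0.7, 0.0, -0.6], [0, 0, 0]], [[-0.7, 0.0, -0.8], [0, 0, 0]], [[-0.6, 0.0, -0.7], [0, 0, 0]], [[-0.6, 0.0, -0.8], [0, 0, 0]], [[-0.5, -0.1, -0.8], [0, 0, 0]], [[-0.5, 0.0, -0.9], [0, 0, 0]], [[-0.5, 0.0, -0.8], [0, 0, 0]], [[-0.4, 0.0, -0.9], [0, 0, 0]], [[-0.4, 0.0, -0.9], [0, 0, 0]], [[-0.3, 0.0, -1.0], [0, 0, 0]]]
-86.74225740155077 150.30198421754426
```

Emit:
{"name": "servo_tool", "arguments": {
  "motion": [
    [[-1.1,0.0,0.2],[0,0,0]],
    [[-1.0,0.0,0.2],[0,0,0]],
    [[-1.1,0.0,0.1],[0,0,0]],
    [[-1.1,-0.1,0.0],[0,0,0]],
    [[-1.1,0.0,0.0],[0,0,0]],
    [[-1.0,0.0,-0.1],[0,0,0]],
    [[-1.1,0.0,-0.1],[0,0,0]],
    [[-1.1,0.0,-0.2],[0,0,0]],
    [[-1.0,0.0,-0.3],[0,0,0]],
    [[-1.1,-0.1,-0.3],[0,0,0]],
    [[-1.0,0.0,-0.4],[0,0,0]],
    [[-1.0,0.0,-0.4],[0,0,0]],
    [[-0.9,0.0,-0.5],[0,0,0]],
    [[-1.0,0.0,-0.5],[0,0,0]],
    [[-0.9,0.0,-0.6],[0,0,0]],
    [[-0.9,0.0,-0.6],[0,0,0]],
    [[-0.8,-0.1,-0.7],[0,0,0]],
    [[0,0,0],[0,0,0]]
  ]
}}

```text
time_s: 16.1
tool_pos: [0.5339, -0.1206, 0.2464]
ee_rot: [-2.215, -2.228, -0.002]
force: [0.5, 4.1, 0.8]
finger_gap: 0.0151
```

Emit:
{"name": "servo_tool", "arguments": {
  "motion": [
    [[-0.7,0.0,-0.7],[0,0,0]],
    [[-0.7,0.0,-0.6],[0,0,0]],
    [[-0.7,0.0,-0.8],[0,0,0]],
    [[-0.6,0.0,-0.7],[0,0,0]],
    [[-0.6,0.0,-0.8],[0,0,0]],
    [[-0.5,-0.1,-0.8],[0,0,0]],
    [[-0.5,0.0,-0.9],[0,0,0]],
    [[-0.5,0.0,-0.8],[0,0,0]],
    [[-0.4,0.0,-0.9],[0,0,0]],
    [[-0.4,0.0,-0.9],[0,0,0]],
    [[-0.3,0.0,-1.0],[0,0,0]],
    [[0,0,0],[0,0,0]],
    [[0,0,0],[0,0,0]]
  ]
}}

```text
time_s: 17.73
tool_pos: [0.4756, -0.122, 0.1568]
ee_rot: [2.214, 2.227, 0.002]
force: [7.1, 2.9, -8.7]
finger_gap: 0.0156
```

```bash
python3 arc.py .2 .04 5; python3 - <<'E'
from h import *
s=shot('side','s4.png'); print(bot.get_state()['tool_pos'])
cv2.imwrite('pics/c5.png',cv2.resize(s[150:260,230:350],(650,596),interpolation=cv2.INTER_CUBIC))
E
```

```text
[[[-0.2, 0.0, -0.6], [0, 0, 0]], [[-0.1, 0.0, -0.6], [0, 0, 0]], [[-0.2, 0.0, -0.6], [0, 0, 0]], [[-0.1, 0.0, -0.6], [0, 0, 0]], [[-0.1, 0.0, -0.7], [0, 0, 0]]]
-93.96425544678473 119.78032251293519
[ 0.4756431  -0.1219463   0.15679378]
```

View pics/c5.png

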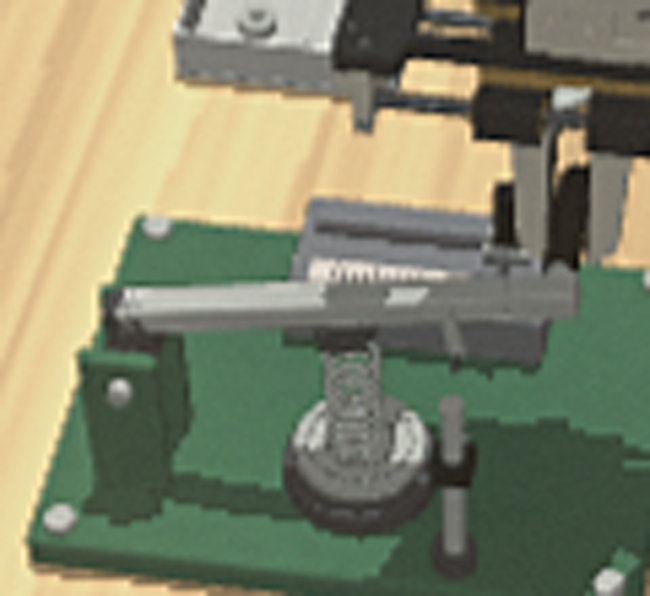

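The arm is at about 0.2 rad with the presser just meeting the spring head. The pointer shows at crop (455,345), above the post clip. Continue.

Emit:
{"name": "servo_tool", "arguments": {
  "motion": [
    [[-0.2,0.0,-0.6],[0,0,0]],
    [[-0.1,0.0,-0.6],[0,0,0]],
    [[-0.2,0.0,-0.6],[0,0,0]],
    [[-0.1,0.0,-0.6],[0,0,0]],
    [[-0.1,0.0,-0.7],[0,0,0]],
    [[0,0,-0.3],[0,0,0]],
    [[0,0,0],[0,0,0]],
    [[0,0,0],[0,0,0]]
  ]
}}

```text
time_s: 18.77
tool_pos: [0.4682, -0.1221, 0.1232]
ee_rot: [2.215, 2.228, 0.0]
force: [1.2, 2.3, 0.4]
finger_gap: 0.0151
```

Emit:
{"name": "servo_tool", "arguments": {
  "motion": [
    [[0,0,-0.3],[0,0,0]],
    [[0,0,-0.2],[0,0,0]],
    [[0,0,-0.1],[0,0,0]],
    [[0,0,0],[0,0,0]],
    [[0,0,0],[0,0,0]],
    [[0,0,0],[0,0,0]]
  ]
}}

```text
time_s: 19.52
tool_pos: [0.4675, -0.1221, 0.1172]
ee_rot: [-2.214, -2.228, 0.001]
force: [-3.7, 1.6, 6.3]
finger_gap: 0.0154
```

```bash
python3 - <<'E'
from h import *
s=shot('side','s5.png'); st=bot.get_state(); print(st['tool_pos'],st['force'])
g=cv2.cvtColor(s,cv2.COLOR_BGR2GRAY)
for r in range(216,242): print(r,*g[r,304:326])
O=np.array([.561,-.073]); a=.015; R=np.array([[np.cos(a),-np.sin(a)],[np.sin(a),np.cos(a)]])
W=lambda x,y,z:(*(O+R@[x/1e3,y/1e3]),z/1e3)
for z in(84,87,90,93): print(z,proj('side',[W(-50,8,z),W(-50,20,z),W(-50,25,z)]).round(2).tolist())
o=np.zeros((600,800,3),np.uint8)
o[:600,:640]=cv2.resize(s[205:250,295:343],(640,600),interpolation=cv2.INTER_CUBIC)
cv2.imwrite('pics/c6.png',o[:,:640])
E
```

```text
[ 0.46752179 -0.12207258  0.11725406] [-2.73997586  1.80865344  5.71754305]
216 115 114 114 114 114 114 114 116 114 114 113 114 111 114 116 113 117 118 122 123 120 124
217 96 94 108 106 108 102 107 105 119 128 118 116 113 115 116 115 112 114 113 116 111 116
218 100 99 104 101 103 100 99 101 107 111 115 113 117 108 109 113 112 122 129 120 117 117
219 107 105 104 106 104 105 104 101 102 99 112 115 117 102 104 107 106 112 117 99 97 104
220 104 104 106 103 104 104 103 104 103 99 108 115 116 100 105 106 106 106 106 98 100 103
221 104 104 105 105 106 104 106 104 103 102 108 115 116 103 104 107 107 105 107 106 106 105
222 109 107 106 102 102 103 103 104 101 106 108 112 117 102 106 107 105 107 108 104 104 106
223 73 100 106 103 104 103 105 109 118 119 122 119 117 102 104 106 104 106 105 107 104 106
224 86 101 106 105 107 107 106 119 124 124 124 103 97 100 103 106 108 106 107 109 107 107
225 121 101 80 79 80 80 76 119 125 126 121 82 98 108 106 108 111 85 81 79 79 105
226 108 117 90 66 62 65 61 99 117 122 118 80 78 82 77 108 88 67 67 66 64 82
227 95 118 119 87 64 64 63 88 113 119 117 80 66 66 
[... 614 characters left out ...]
7 35 42 70 71 74 71 69 71 72 69
236 115 125 120 100 69 49 41 41 38 51 45 38 36 46 71 73 71 71 70 72 73 69
237 124 123 109 79 60 46 39 38 35 39 38 38 35 53 71 72 71 71 70 71 71 72
238 116 113 85 64 60 45 38 38 38 35 34 38 37 66 73 71 70 69 70 74 71 70
239 115 90 61 59 60 50 41 42 43 43 33 29 38 71 71 72 72 69 74 72 68 70
240 80 66 60 61 62 53 59 92 105 111 108 88 66 70 69 70 70 72 72 71 69 70
241 57 61 62 60 56 52 67 87 115 122 123 100 74 71 72 72 70 72 72 71 71 70
84 [[315.39, 224.78], [314.58, 228.52], [314.24, 230.09]]
87 [[315.38, 223.93], [314.57, 227.67], [314.23, 229.24]]
90 [[315.37, 223.07], [314.56, 226.81], [314.22, 228.39]]
93 [[315.36, 222.21], [314.55, 225.96], [314.21, 227.53]]
```

View pics/c6.png

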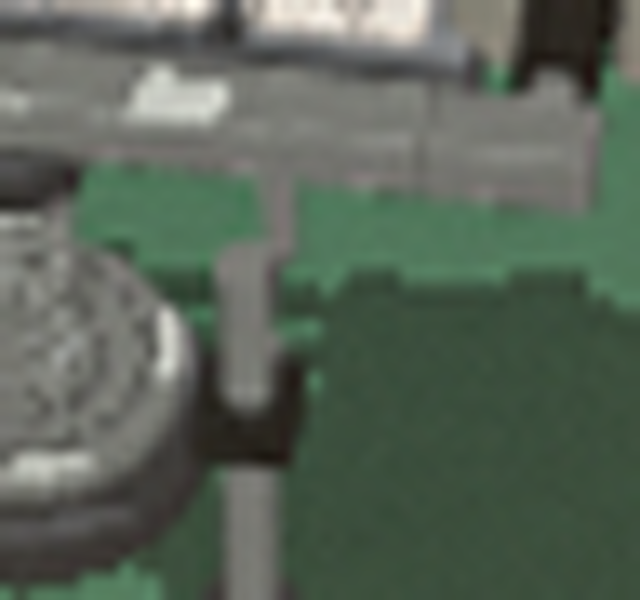

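The pin is visible at columns 314–316, ending near row 224, slightly above the wedge (~230). Its y is uncertain, so I go by kinematics: pointer about 88.5 mm, aim 87.3 mm. I lower 1.5 mm more, release, retreat and check with the needle reading.

Emit:
{"name": "servo_tool", "arguments": {
  "motion": [
    [[0,0,-0.1],[0,0,0]],
    [[0,0,-0.05],[0,0,0]],
    [[0,0,0],[0,0,0]],
    [[0,0,0],[0,0,0]],
    [[0,0,0],[0,0,0]]
  ]
}}

```text
time_s: 20.2
tool_pos: [0.4674, -0.1221, 0.1158]
ee_rot: [-2.214, -2.227, 0.002]
force: [-4.5, 1.8, 7.4]
finger_gap: 0.0154
```

Emit:
{"name": "servo_tool", "arguments": {
  "motion": [
    [[0,0,0],[0,0,0]],
    [[0,0,0],[0,0,0]],
    [[0,0,0],[0,0,0]],
    [[0,0,0],[0,0,0]],
    [[0,0,1],[0,0,0]],
    [[0,0,3],[0,0,0]],
    [[0,0,4],[0,0,0]],
    [[-4,0,3],[0,0,0]],
    [[-6,0,0],[0,0,0]],
    [[-5,0,0],[0,0,0]],
    [[0,0,0],[0,0,0]],
    [[0,0,0],[0,0,0]]
  ],
  "fingers": 0.45
}}

```text
time_s: 21.7
tool_pos: [0.3187, -0.1224, 0.2264]
ee_rot: [2.214, 2.226, 0.001]
force: [-0.1, 0.0, -0.7]
finger_gap: 0.0424
```

```bash
python3 - <<'E'
from h import *
s=shot('side','s6.png'); t=shot('top','t6.png')
O=np.array([.561,-.073]); a=.015; R=np.array([[np.cos(a),-np.sin(a)],[np.sin(a),np.cos(a)]])
W=lambda x,y,z:(*(O+R@[x/1e3,y/1e3]),z/1e3)
for n in(0,20,25,30): print(n,'needle side',proj('side',[W(-50+n,-106,55)]).round(2).tolist(),'top',proj('top',[W(-50+n,-106,55)]).round(2).tolist())
print('marker0 grip top face',proj('top',[W(-50,-125,89)]),proj('side',[W(-50,-125,89)]))
o=np.zeros((600,800,3),np.uint8)
o[:,:400]=cv2.resize(t[200:260,350:390],(400,600),interpolation=cv2.INTER_CUBIC)
o[:400,400:]=cv2.resize(s[175:225,280:330],(400,400),interpolation=cv2.INTER_CUBIC)
o[400:600,400:]=cv2.resize(t[225:255,310:370],(400,200),interpolation=cv2.INTER_CUBIC)
cv2.imwrite('pics/c7.png',o)
E
```

```text
0 needle side [[322.49, 199.76]] top [[372.52, 245.51]]
20 needle side [[314.76, 198.92]] top [[372.17, 238.33]]
25 needle side [[312.84, 198.71]] top [[372.09, 236.54]]
30 needle side [[310.91, 198.5]] top [[372.0, 234.75]]
marker0 grip top face [[381.16039082 244.41425293]] [[323.66455941 184.95374878]]
```

View pics/c7.png

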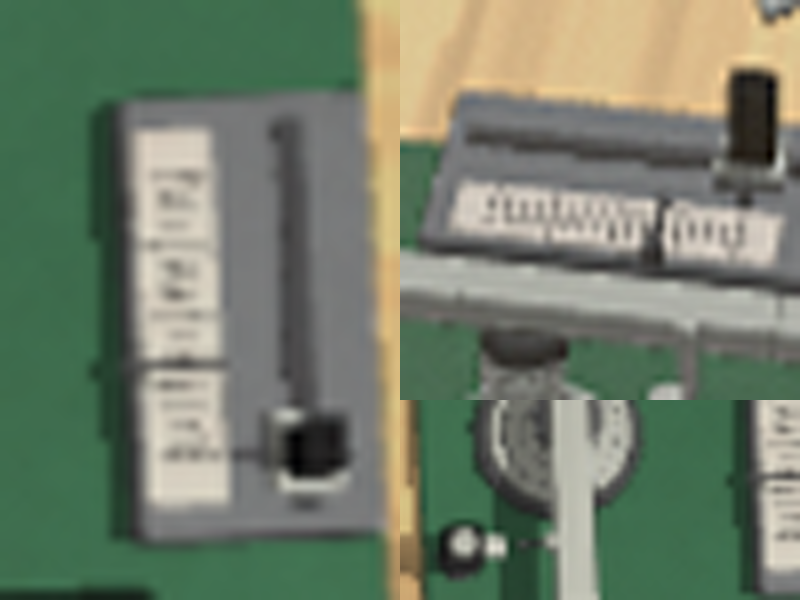

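```bash
python3 - <<'E'
from h import *
t0=cv2.imread('pics/t3.png').astype(int).sum(2)//3; t=cv2.imread('pics/t6.png').astype(int).sum(2)//3; s=cv2.imread('pics/s6.png').astype(int).sum(2)//3
print('wedge top view t3');
for r in range(243,251): print(r,*t0[r,316:334])
print('t6')
for r in range(243,251): print(r,*t[r,316:340])
O=np.array([.561,-.073]); a=.015; R=np.array([[np.cos(a),-np.sin(a)],[np.sin(a),np.cos(a)]])
W=lambda x,y,z:(*(O+R@[x/1e3,y/1e3]),z/1e3)
for y in(44,30,27,24,21,15): print(y,proj('top',[W(-50,y,87)]).round(2).tolist(),'side z+1.5 for 84,87,90',[proj('side',[W(-50,y,z+1.5)]).round(2).tolist() for z in (84,87,90)])
print('needle cols'); print(*t[230:250,364:371].mean(1).round().astype(int)); print('marker tip',*t[238:252,373:376].mean(1).round().astype(int))
E
```

```text
wedge top view t3
243 81 67 55 56 55 58 74 84 84 84 84 84 84 83 79 77 78 78
244 47 43 86 135 124 38 51 84 84 84 84 83 83 83 84 84 84 84
245 23 65 145 177 167 92 78 158 153 124 85 84 84 84 84 84 85 84
246 21 90 182 183 178 130 97 193 193 174 85 85 84 84 84 84 84 85
247 20 69 151 184 171 87 101 202 203 187 85 84 84 84 84 84 84 84
248 22 42 77 100 92 44 69 135 137 129 84 84 84 84 84 83 82 83
249 30 39 39 41 40 36 51 89 89 89 84 84 83 84 83 84 83 82
250 35 32 41 39 42 49 67 84 83 84 84 84 83 82 83 84 83 83
t6
243 81 66 55 55 55 58 72 79 52 52 52 52 52 51 56 75 83 128 188 182 185 190 180 84
244 46 41 86 134 123 38 51 79 52 51 51 50 51 51 60 88 108 136 188 183 186 190 181 87
245 22 65 144 176 166 92 78 155 140 105 52 51 51 51 59 98 149 164 188 183 186 190 181 91
246 22 89 181 182 177 129 96 192 190 169 50 54 71 49 50 90 158 171 187 183 186 190 181 96
247 18 69 150 183 170 86 100 201 202 184 51 50 50 50 57 83 98 125 186 184 187 188 178 105
248 22 42 77 99 91 45 69 131 122 112 51 50 50 51 59 83 80 113 188 184 186 189 178 108
249 29 39 39 41 40 36 51 87 79 57 51 51 50 51 60 83 81 112 187 184 
[... 187 characters left out ...]
[312.91, 234.02]]]
30 [[323.94, 246.67]] side z+1.5 for 84,87,90 [[[313.9, 231.25]], [[313.89, 230.4]], [[313.88, 229.54]]]
27 [[325.05, 246.62]] side z+1.5 for 84,87,90 [[[314.1, 230.3]], [[314.09, 229.45]], [[314.08, 228.59]]]
24 [[326.16, 246.58]] side z+1.5 for 84,87,90 [[[314.31, 229.35]], [[314.3, 228.5]], [[314.29, 227.64]]]
21 [[327.27, 246.54]] side z+1.5 for 84,87,90 [[[314.51, 228.41]], [[314.5, 227.56]], [[314.49, 226.7]]]
15 [[329.49, 246.45]] side z+1.5 for 84,87,90 [[[314.91, 226.53]], [[314.9, 225.68]], [[314.9, 224.82]]]
needle cols
196 169 193 187 196 170 99 179 152 190 175 192 177 189 176 153 187 194 195 195
marker tip 121 120 121 120 119 119 112 83 112 122 123 123 123 123
```

Needle at top row 235.9 reads about 27.3 mm, which puts the pointer near 87.8 mm. The mark averages about 86.7 mm. I'm within tolerance but a little high, so I'll re-pinch and nudge 1 mm lower for margin.

Emit:
{"name": "servo_tool", "arguments": {
  "motion": [
    [[5,0,0],[0,0,0]],
    [[6,0,0],[0,0,0]],
    [[3.9,0,0],[0,0,0]],
    [[0,0,-3],[0,0,0]],
    [[0,0,-4],[0,0,0]],
    [[0,0,-3],[0,0,0]],
    [[0,0,-1],[0,0,0]],
    [[0,0,0],[0,0,0]],
    [[0,0,0],[0,0,0]]
  ]
}}

```text
time_s: 22.92
tool_pos: [0.4677, -0.1222, 0.1166]
ee_rot: [2.213, 2.227, 0.001]
force: [0.1, 1.2, -0.0]
finger_gap: 0.042
```

Emit:
{"name": "servo_tool", "arguments": {
  "motion": [
    [[0,0,0],[0,0,0]],
    [[0,0,0],[0,0,0]],
    [[0,0,0],[0,0,0]],
    [[0,0,0],[0,0,0]],
    [[0,0,0],[0,0,0]]
  ],
  "fingers": 0,
  "squeeze": 25
}}

```text
time_s: 23.55
tool_pos: [0.4673, -0.1221, 0.1159]
ee_rot: [2.214, 2.228, 0.001]
force: [2.3, 0.9, 1.3]
finger_gap: 0.0157
```

Emit:
{"name": "servo_tool", "arguments": {
  "motion": [
    [[0,0,-0.05],[0,0,0]],
    [[0,0,-0.05],[0,0,0]],
    [[0,0,0],[0,0,0]],
    [[0,0,0],[0,0,0]],
    [[0,0,0],[0,0,0]]
  ]
}}

```text
time_s: 24.18
tool_pos: [0.4673, -0.1222, 0.1151]
ee_rot: [2.214, 2.228, 0.001]
force: [0.8, 0.5, 6.3]
finger_gap: 0.0149
```

Emit:
{"name": "servo_tool", "arguments": {
  "motion": [
    [[0,0,0],[0,0,0]],
    [[0,0,0],[0,0,0]],
    [[0,0,0],[0,0,0]],
    [[0,0,0],[0,0,0]],
    [[0,0,1],[0,0,0]],
    [[0,0,3],[0,0,0]],
    [[0,0,4],[0,0,0]],
    [[-4,0,3],[0,0,0]],
    [[-6,0,0],[0,0,0]],
    [[-5,0,0],[0,0,0]],
    [[0,0,0],[0,0,0]],
    [[0,0,0],[0,0,0]]
  ],
  "fingers": 0.45
}}

```text
time_s: 25.68
tool_pos: [0.3177, -0.1224, 0.2254]
ee_rot: [2.214, 2.226, 0.001]
force: [-0.2, 0.2, 0.2]
finger_gap: 0.0417
```

```bash
python3 - <<'E'
from h import *
t=shot('top','t7.png').astype(int).sum(2)//3; shot('side','s7.png')
print('needle',*t[230:242,364:371].mean(1).round().astype(int)); print('tip',*t[238:252,373:376].mean(1).round().astype(int))
g=t[236:254,372:392]
for r in g: print(*r)
E
```

```text
needle 195 169 193 187 195 142 103 182 152 190 175 192
tip 121 120 121 119 119 118 112 83 112 122 123 123 123 123
113 122 123 123 122 113 74 76 78 98 122 122 121 122 121 126 146 174 175 174
147 121 123 122 122 111 68 75 78 97 122 121 120 122 121 126 146 173 173 174
139 120 121 121 122 120 105 76 75 91 121 121 122 121 121 123 137 175 174 175
135 119 121 121 122 122 113 78 75 89 121 121 122 122 122 123 137 177 176 175
136 120 121 121 122 122 114 77 75 90 122 122 122 121 121 123 140 179 178 178
136 120 122 116 98 141 183 168 98 69 79 80 93 121 121 124 139 176 177 176
156 121 121 114 84 108 112 86 52 40 38 37 70 122 122 126 144 174 174 174
162 121 121 113 81 91 56 10 22 33 30 29 67 122 123 126 145 174 174 175
162 119 113 104 76 88 49 7 22 34 34 31 68 124 123 122 137 178 178 179
158 86 84 80 69 77 50 8 22 35 35 32 57 106 122 121 135 176 176 176
184 114 116 107 75 78 51 9 18 28 27 27 66 119 121 120 137 174 174 173
190 121 123 121 108 112 150 45 47 48 60 113 152 122 121 121 139 172 173 172
191 123 123 123 113 117 188 181 182 180 178 166 149 122 121 119 132 172 172 172
191 123 124 123 120 122 134 113 113 116 128 134 127 122 121 118 132 171 171 171
152 124 123 122 123 123 116 91 75 84 111 121 122 122 122 119 133 166 167 166
126 122 123 123 123 123 121 116 115 116 119 122 122 122 122 122 135 159 159 158
123 123 124 125 124 123 122 121 121 120 119 118 116 116 115 120 142 156 157 156
101 93 92 90 87 83 78 76 76 73 67 66 66 71 75 81 119 158 159 159
```

Emit:
{"name": "servo_tool", "arguments": {
  "motion": [
    [[3,-2,0],[0,0,0]],
    [[5,-2,0],[0,0,0]],
    [[5,-2,0],[0,0,0]],
    [[4.5,-1.7,0],[0,0,0]],
    [[2,0,0],[0,0,0]],
    [[0,0,-3],[0,0,0]],
    [[0,0,-4],[0,0,0]],
    [[0,0,-3.5],[0,0,0]],
    [[0,0,-2.4],[0,0,0]],
    [[0,0,-1],[0,0,0]],
    [[0,0,0],[0,0,0]],
    [[0,0,0],[0,0,0]]
  ]
}}

```text
time_s: 27.28
tool_pos: [0.5126, -0.1993, 0.0865]
ee_rot: [2.214, 2.227, 0.001]
force: [0.6, 0.2, 0.2]
finger_gap: 0.0422
```

Emit:
{"name": "servo_tool", "arguments": {
  "motion": [
    [[0,0,0],[0,0,0]],
    [[0,0,0],[0,0,0]],
    [[0,0,0],[0,0,0]],
    [[0,0,0],[0,0,0]],
    [[0,0,0],[0,0,0]]
  ],
  "fingers": 0,
  "squeeze": 6
}}

```text
time_s: 27.9
tool_pos: [0.5133, -0.1992, 0.0861]
ee_rot: [2.213, 2.226, 0.003]
force: [7.1, 1.5, -3.5]
finger_gap: 0.0161
```

Emit:
{"name": "servo_tool", "arguments": {
  "motion": [
    [[0.3,0,0],[0,0,0]],
    [[0.5,0,0],[0,0,0]],
    [[0.5,0,0],[0,0,0]],
    [[0.5,0.05,0],[0,0,0]],
    [[0.5,0,0],[0,0,0]],
    [[0.4,0,0],[0,0,0]],
    [[0,0,0],[0,0,0]],
    [[0,0,0],[0,0,0]],
    [[0,0,0],[0,0,0]]
  ]
}}

```text
time_s: 29.02
tool_pos: [0.5394, -0.1988, 0.086]
ee_rot: [2.214, 2.227, 0.001]
force: [0.8, -0.5, 5.5]
finger_gap: 0.0159
```

Emit:
{"name": "servo_tool", "arguments": {
  "motion": [
    [[0,0,0],[0,0,0]],
    [[0,0,0],[0,0,0]],
    [[0,0,0],[0,0,0]],
    [[0,0,1],[0,0,0]],
    [[0,0,3],[0,0,0]],
    [[0,0,4],[0,0,0]],
    [[-3,0,4],[0,0,0]],
    [[-6,0,2],[0,0,0]],
    [[-6,0,0],[0,0,0]],
    [[-6,0,0],[0,0,0]],
    [[-2,0,0],[0,0,0]],
    [[0,0,0],[0,0,0]],
    [[0,0,0],[0,0,0]]
  ],
  "fingers": 0.45
}}

```text
time_s: 30.65
tool_pos: [0.3108, -0.199, 0.2258]
ee_rot: [2.214, 2.227, 0.0]
force: [0.3, 0.2, 0.2]
finger_gap: 0.0418
```

```bash
python3 - <<'E'
from h import *
a=shot('top','t8.png'); s=shot('side','s8.png'); t=a.astype(int).sum(2)//3
for r in range(228,242): print(r,*t[r,360:384])
o=np.zeros((600,800,3),np.uint8)
o[:,:400]=cv2.resize(a[205:265,350:390],(400,600),interpolation=cv2.INTER_CUBIC)
o[:480,400:]=cv2.resize(s[170:250,270:337],(400,480),interpolation=cv2.INTER_CUBIC)
cv2.imwrite('pics/c8.png',o)
E
```

```text
228 51 49 63 135 206 200 173 173 199 201 208 192 125 124 124 125 123 114 76 77 88 115 122 122
229 51 49 62 125 187 199 154 116 152 183 208 193 124 123 124 124 124 114 77 77 87 115 123 122
230 50 50 62 126 190 205 196 190 195 202 208 193 123 123 124 124 124 114 77 77 83 109 123 122
231 50 50 60 125 186 174 174 174 167 149 175 168 136 123 124 123 124 114 78 77 82 108 123 123
232 50 49 58 117 183 200 199 199 198 195 201 190 140 123 122 119 124 173 168 96 71 72 66 82
233 51 50 58 115 183 207 200 174 175 183 209 196 139 123 115 83 88 128 99 48 40 39 30 48
234 51 50 54 98 165 208 206 200 199 201 208 196 140 123 113 71 77 105 22 15 29 32 30 44
235 51 52 62 89 136 177 147 129 123 137 159 152 124 116 105 68 79 102 5 14 30 34 34 40
236 50 54 67 80 87 104 94 99 97 111 142 136 107 85 79 55 76 101 6 14 30 37 38 40
237 50 49 52 79 131 192 192 193 192 193 196 189 148 115 108 70 85 110 6 12 22 23 24 49
238 50 50 49 85 146 166 127 140 144 174 182 196 141 122 121 107 89 112 52 43 36 62 117 158
239 50 49 49 93 170 199 191 195 195 199 202 195 137 121 122 114 117 188 181 182 181 177 168 162
240 51 50 49 85 162 201 175 175 175 174 183 196 138 121 122 121 123 144 138 116 115 120 136 132
241 51 50 47 79 157 205 199 200 200 200 201 194 137 123 123 125 125 124 115 78 77 93 124 124
```

View pics/c8.png

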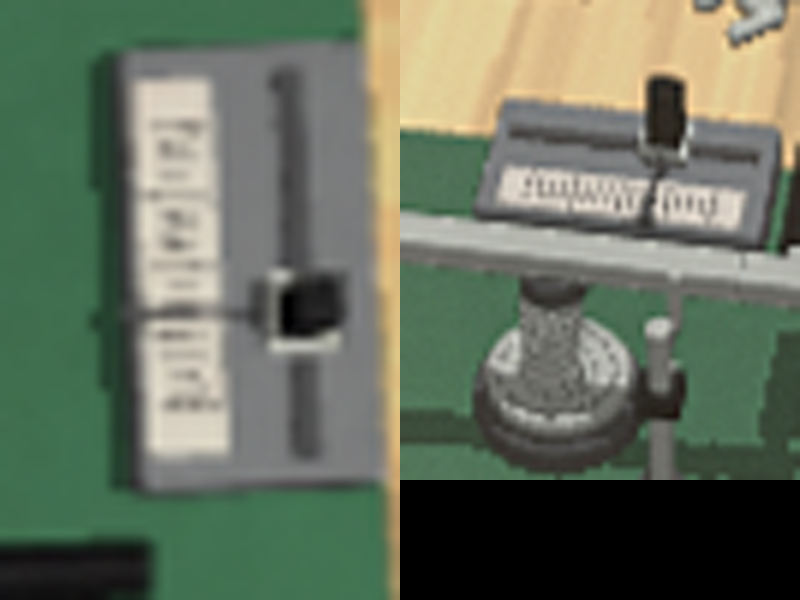

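The side view shows the spring upright and compressed under the arm. In the top view the marker tip is at row 236.0 and the needle, extrapolated to that column, at 235.4, so the marker is about 2 mm short. I'll correct it.

Emit:
{"name": "servo_tool", "arguments": {
  "motion": [
    [[3,0,0],[0,0,0]],
    [[6,0,0],[0,0,0]],
    [[6,0,0],[0,0,0]],
    [[6,0,0],[0,0,0]],
    [[1.9,0,0],[0,0,0]],
    [[0,0,-3],[0,0,0]],
    [[0,0,-4],[0,0,0]],
    [[0,0,-3.5],[0,0,0]],
    [[0,0,-2.5],[0,0,0]],
    [[0,0,-1],[0,0,0]],
    [[0,0,0],[0,0,0]],
    [[0,0,0],[0,0,0]]
  ]
}}

```text
time_s: 32.25
tool_pos: [0.5393, -0.1987, 0.0863]
ee_rot: [2.214, 2.227, 0.001]
force: [0.4, 0.8, 0.2]
finger_gap: 0.0416
```

Emit:
{"name": "servo_tool", "arguments": {
  "motion": [
    [[0,0,0],[0,0,0]],
    [[0,0,0],[0,0,0]],
    [[0,0,0],[0,0,0]],
    [[0,0,0],[0,0,0]],
    [[0,0,0],[0,0,0]]
  ],
  "fingers": 0,
  "squeeze": 6
}}

```text
time_s: 32.88
tool_pos: [0.5388, -0.1986, 0.0857]
ee_rot: [2.214, 2.228, 0.0]
force: [-0.8, -0.3, 4.2]
finger_gap: 0.0157
```

Emit:
{"name": "servo_tool", "arguments": {
  "motion": [
    [[0.15,0,0],[0,0,0]],
    [[0.1,0,0],[0,0,0]],
    [[0,0,0],[0,0,0]],
    [[0,0,0],[0,0,0]],
    [[0,0,0],[0,0,0]]
  ]
}}

```text
time_s: 33.5
tool_pos: [0.5414, -0.1986, 0.0856]
ee_rot: [2.214, 2.228, 0.0]
force: [-0.6, 0.9, 5.8]
finger_gap: 0.0161
```

Emit:
{"name": "servo_tool", "arguments": {
  "motion": [
    [[0,0,0],[0,0,0]],
    [[0,0,0],[0,0,0]],
    [[0,0,0],[0,0,0]],
    [[0,0,1],[0,0,0]],
    [[0,0,3],[0,0,0]],
    [[0,0,4],[0,0,0]],
    [[-3,0,4],[0,0,0]],
    [[-6,0,2],[0,0,0]],
    [[-6,0,0],[0,0,0]],
    [[-6,0,0],[0,0,0]],
    [[-2,0,0],[0,0,0]],
    [[0,0,0],[0,0,0]],
    [[0,0,0],[0,0,0]]
  ],
  "fingers": 0.45
}}

```text
time_s: 35.12
tool_pos: [0.313, -0.199, 0.2255]
ee_rot: [2.214, 2.227, 0.0]
force: [-0.1, 0.6, 0.4]
finger_gap: 0.0419
```

```bash
python3 - <<'E'
from h import *
a=shot('top','t9.png'); s=shot('side','s9.png'); t=a.astype(int).sum(2)//3
for r in range(233,239): print(r,*t[r,360:378])
s8=cv2.imread('pics/s8.png'); d=cv2.absdiff(s,s8).sum(2); print('side diff px',[(int(x),int(y)) for y,x in zip(*np.where(d[215:260,270:340]>60))][:8])
o=np.zeros((480,800,3),np.uint8)
o[:,:400]=cv2.resize(a[215:255,355:388],(400,480),interpolation=cv2.INTER_CUBIC)
o[:,400:]=cv2.resize(s[170:250,270:337],(400,480),interpolation=cv2.INTER_CUBIC)
cv2.imwrite('pics/c9.png',o)
E
```

```text
233 50 49 58 114 183 207 200 174 175 183 209 196 139 123 114 81 77 104
234 51 50 54 98 165 208 206 199 200 202 209 196 140 123 113 71 76 103
235 51 52 62 89 136 178 147 129 123 137 159 153 121 95 82 51 70 102
236 51 53 66 79 87 104 95 99 97 112 142 137 113 118 108 70 81 101
237 50 49 51 80 131 192 192 193 192 192 196 189 149 123 115 74 87 112
238 51 49 49 86 146 167 127 139 144 174 183 196 141 121 122 108 115 184
side diff px []
```

View pics/c9.png

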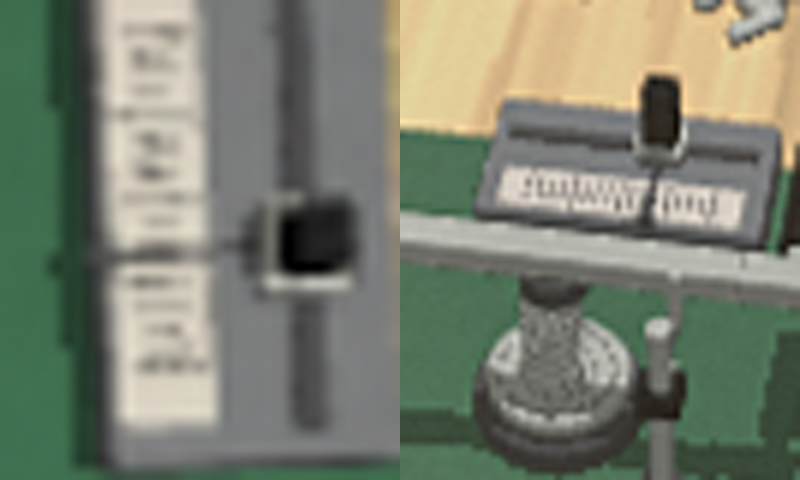

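Marker tip (row ~235.2) and needle line (~235.4 extrapolated) are now in line. The spring is upright and compressed, nothing else in the crop moved, and the gripper is clear. Handing in.

```bash
python3 -c "
from station import job; print(job.close_job())"
```

```text
the job is handed in; nothing more can be done
None
```

I put the tall steel spring on the middle of the plate and lowered the arm onto it until its pointer was about level with the mark. I then released the arm, slid the marker to the needle and handed the job in at about 35 s; no verdict was reported.

- **Spring:** In the last pictures it stands upright and compressed, and before the arm came down it was centred to about 1–2 mm.
- **Pointer:** I estimate it at about 87 mm above the bench, from the arm's geometry and the needle reading of about 28 mm. After the first release it seemed about 1 mm high, so I gripped the handle again and lowered it 0.8 mm at the grip.
- **Mark:** This is the least certain check. My readings of the mark's height disagreed, from 85.5 to 88.2 mm, so the pointer should be within about 1.5 mm of it. The pin's tip was partly hidden behind the post, so I could not compare the two directly.
- **Marker:** After the first slide it was about 2 mm short, so I moved it 2 mm more. The last top view shows it within about 1 mm of the needle.
- **Other things:** I never touched the other things on the bench, though I did not re-measure their positions. The gripper was clear of everything at hand-in.

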